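# Raise the pop-up socket tower and hold it up

### The arm

A 6-joint arm with a two-finger parallel gripper is mounted at the origin on a cart in front of the work surface, level with it; the furniture and walls round the work are solid. World frame = base frame: x ahead of the robot, y to its left, z up, the work surface at z = 0. Lengths are in m, angles in rad, forces in N, time in s.
With the tool pointing down it reaches from about 0.325 to 0.85 m from the base axis. Payload 15.5 kg.
Tool frame: the origin (TCP) lies at the very end of the fingers, on their centre line; the grasp point (between the pads) lies 19 mm behind it (env.grip_point_offset is the z of the grasp point in the tool frame, in m); z points along the fingers, y is the line along which they close (so a half turn about z gives the same grasp; the last joint's range is limited). The gripper opens to 91 mm and grips with 3 to 60 N. Pads are 32 mm wide; open, the fingers measure 118 mm over their backs; the gripper's body (76 mm by 178 mm) begins 60 mm behind the grasp point.
Start: joints at [1.071, 0.494, 1.345, -0, 1.302, -0.096], TCP at [0.246, 0.575, 0.214] pointing down, gripper open.
Joint ranges: [-2.91, 2.91], [-0.82, 2.16], [0.22, 2.67], [-1.22, 4.37], [0.12, 2.79], [-3.08, 3.08]. Speed limits (rad/s): [1.89, 1.89, 2.57, 3.01, 3.01, 3.01].

### API

Orientations are given as a rotation vector (axis times angle).
In Python, from cell import env gives the robot as it stands. The module is installed in compiled form; this text tells all that it offers.
- The arm moves only by the tool jog_arm, never from a script. Its arguments are lists of equal length, an entry for each row: "dp": the shift along the world's x, y, z scaled (see below), a list of three; "spin": the turn about the world's z scaled (see below). A call has 1 to 20 rows; each row is the pose to reach, as a shift and turn from the pose commanded when the call began; what a row does not reach only later rows make up. The controller multiplies each number of a shift by 150 mm and each number of a turn by 90 degrees. A row lasts 1/12 s, in which the tool goes at most 41.7 mm and 7.16 degrees, less where a joint would pass 70% of its speed; a pose out of reach is approached as far as the arm can. A call with a number of a shift or a turn outside -1 to 1 is refused whole. A call with a gripper value outside its range is refused whole. "grip" is the opening, from -1 (shut) to 1 (fully open), set as the call begins (left out, the last holds). The fingers move at their own pace and stop on an object; "force" is the grip in N (left out, the last holds). Time passes only in rows, so rows that repeat a pose let the fingers close. It gives the time, the measured TCP pose, the force, the opening and the grip force at its end, in the units of the state.
- env.observe(): the state, without advancing time (a new reading comes with each control period).
- env.snapshot(name): name is "side" or "top"; returns a dict with "frame" (480x640x3 uint8, red, green, blue), "range_z" (480x640 float32, m along the optical axis (not along the pixel's ray), 0 where there is no reading), "fx", "fy", "cx", "cy" (pixels), "eye" and "attitude" of the camera in the world. Camera axes: x right, y down, z forward; pixel columns grow to the right and rows downward; lengths in m; the calibration is good to about 2 mm. A picture is of the moment at which its call begins.
- env.sign_off(): hands the job in; it is judged then, once.
The state is a dict: "time_s": time; "joint_pos": joint angles; "joint_vel": joint speeds; "joint_torque": joint torques, N m; "tcp_pos": TCP position; "tcp_rot": TCP orientation; "force": force on the tool from outside, world axes, zero at the start; "torque": the same for the moment, N m; "width": finger opening in m; "finger_force": force on a finger pad.
Only numpy, scipy, OpenCV 4.12 (cv2) and the standard library are available. Lean on these libraries where they do the work, as an engineer would, in place of code of your own. Each camera call takes 0.05 s, during which the arm holds its last target. There are 200 camera calls.

### The job

Press the orange release button of the pop-up socket so that the tower springs free, then take the tower by its sides and pull it up past its first stop to its second stop, fully extended. It sinks back when let go, so finish still gripping it and holding it fully up, ready for me to plug in. Leave the mug, ramekin, spice jar and salt shaker where they stand.

Things in the scene. Friction and masses are not known exactly. Their poses are not given: they have to be found in the camera images.
- unit: the pop-up socket: a flat steel flange fixed to the worktop, 105 (its x) x 205 (its y) x 10 mm high; origin at the centre of its underside, z up. The tower rises through a hole centred 47 mm toward its -y end; the round orange button is 52 mm toward its +y end. It stands at any yaw within about 1 rad.
- tower_cap (a point): centre of the top face of the tower's white upper section, straight-sided, 40 mm along the flange's x, 56 mm along its y; axes as the flange's. Top at 15.5 mm above the worktop when locked (4 mm shows); set free by the button it rises by itself within 1 s to about 65 mm (55 to 75): grip it across the 40 mm, 20 to 25 mm below the top. Fully extended 155 mm. Socket outlets lower on its sides
- release_top (a point): centre of the top of the round orange release button, 28 mm across, its top 32 mm above the worktop, in a round black housing 44 mm across and 22 mm above the worktop; it goes straight down 6 mm, fully down at 5 N, springs back, and frees the tower when about 4 mm down (it need not be held down after that)
- release (a joint): how far the button is pressed, 0 to 0.006 m
- tower_upper (a joint): rise of the white upper section out of the dark lower section: 0 locked down, about 0.05 m (0.04 to 0.06) when sprung free, 0.085 m at the first stop; beyond 0.05 a spring draws it back (about 2.5 N at the stop, plus 1.5 N of weight)
- tower_lower (a joint): rise of the dark lower section (51 x 67 mm) out of the flange: 0 down, 0.055 m at the second stop, where the tower is fully extended; it begins to rise only when the upper section is at its first stop. Its spring is stiffer: the whole pull grows from about 6.5 N as it starts to about 9.5 N at the second stop
- mug_a: bystander: cream mug with dots, about 82 mm wide, 91 mm high, origin at the centre of its underside; loose
- ramekin: bystander: dark blue (navy) ramekin 90 mm across, 42 mm high, origin at the centre of its underside; loose
- spice: bystander: red-capped spice jar 45 mm across, 106 mm high, origin at the centre of its underside; loose
- salt: bystander: grey-topped salt shaker 44 mm across, 90 mm high, origin at the centre of its underside; loose

How it is judged:
On the way, in this order (a step that is already met when the one before it is completed fails the run):
1. the release button is pressed and the tower has sprung free (upper section risen over 25 mm, lower section still down) (value of joint tower_upper above 0.025 m and value of joint tower_lower below 0.01 m), for 0.1 s.
2. the upper section is pulled out to the first stop (value of joint tower_upper above 0.079 m), for 0.05 s.
At the end, for the whole second after the job is handed in: the tower is held fully extended by the fingers: upper section within 6 mm of its stop, lower section within 6 mm of the second stop, the fingers still gripping it (over 3 N) (value of joint tower_upper above 0.079 m and value of joint tower_lower above 0.049 m and contact force between the fingers and unit above 3 N); the arm keeps its last pose, push and grip.
It fails at once if the dotted cream mug is pushed more than 30 mm or tipped over (distance of mug_a from where it was at the start of the episode above 0.03 m or angle between mug_a's own z axis and vertical above 0.6 rad).
It fails at once if the navy ramekin is pushed more than 30 mm or tipped over (distance of ramekin from where it was at the start of the episode above 0.03 m or angle between ramekin's own z axis and vertical above 0.6 rad).
It fails at once if the red-capped spice jar is pushed more than 30 mm or tipped over (distance of spice from where it was at the start of the episode above 0.03 m or angle between spice's own z axis and vertical above 0.6 rad).
It fails at once if the salt shaker is pushed more than 30 mm or tipped over (distance of salt from where it was at the start of the episode above 0.03 m or angle between salt's own z axis and vertical above 0.6 rad).
It also fails if it takes over 42 s, if anything falls off the work surface, if the arm or the gripper's body presses on something with over 40 N, if the wrist force passes 120 N, or if a joint passes its speed limit or range.

## Working session

There is one attempt and no reset: what is moved stays moved. The work goes in short steps, Python scripts to look and compute and a tool call to move; the robot and the scene stay as the last step left them, time stands still between calls to the robot, and variables do not carry over. Pictures are saved under pics/ and viewed, at most 10 in all, crops included, and the job is handed in when it is done.

Besides the shell and the picture viewer there is one more tool, called as a command line: name --pt "numbers of a row" for each row, then --argument value for the rest. jog_arm: Moves the arm, as the interface text tells. Its arguments: {"type":"object","properties":{"dp":{"type":"array"},"spin":{"type":"array"},"grip":{"type":"number"},"force":{"type":"number"}},"required":["dp","spin"]}

```bash
mkdir -p pics; cat > h.py <<'E'
import numpy as np, cv2
from cell import env
from scipy.spatial.transform import Rotation as R
def snap(n):
    s=env.snapshot(n); A=np.array(s["attitude"],float)
    if A.shape!=(3,3): A=R.from_rotvec(A).as_matrix() if A.size==3 else R.from_quat(A).as_matrix()
    s["A"]=A; return s
def cloud(s):
    v,u=np.mgrid[:480,:640]; z=s["range_z"]
    P=np.stack([(u-s["cx"])/s["fx"]*z,(v-s["cy"])/s["fy"]*z,z],-1)
    return P@s["A"].T+np.array(s["eye"])
def save(s,f): cv2.imwrite("pics/"+f,cv2.cvtColor(s["frame"],cv2.COLOR_RGB2BGR))
E
python3 - <<'E'
from h import *
ims=[]
for n in("top","side"):
    s=snap(n); save(s,n+"0.png"); print(n,s["eye"],np.round(s["attitude"],3).tolist(),s["fx"])
    np.savez("s_"+n,P=cloud(s),**{k:v for k,v in s.items()})
    P=cloud(s); hsv=cv2.cvtColor(s["frame"],cv2.COLOR_RGB2HSV)
    m=cv2.inRange(hsv,(6,150,120),(22,255,255))
    k,l,st,c=cv2.connectedComponentsWithStats(m)
    for i in range(1,k):
        if st[i,4]>30: print(st[i],c[i],np.median(P[l==i],0))
E
```

```text
top [-0.03961339  0.01727471  1.46525267] [-2.178, 1.749, -0.384] 479.4470054808182
[ 160  136   79   50 2599] [198.33859177 160.30011543] [0.79544014 0.59997128 0.0858975 ]
[479 187  12  11  87] [484.37931034 192.11494253] [ 0.8744378  -0.3628472   0.10075847]
[455 235  10   9  46] [459.84782609 239.17391304] [ 0.6811775  -0.29852921  0.10752305]
[320 254   8   8  55] [323.45454545 257.43636364] [0.5596707  0.1114215  0.03182363]
[486 274  33  28 177] [500.01694915 290.8700565 ] [ 0.5532364  -0.44125676  0.04597419]
side [ 0.14135369 -0.73286135  0.85026716] [-2.207, 0.53, -0.281] 508.74968453574627
[ 267  112   50   63 1583] [289.32343651 135.02779533] [0.74308403 0.62218    0.08450078]
[313 128  15  21 245] [319.31836735 137.62857143] [0.82558685 0.53255191 0.08559027]
[298 251  11  10  91] [303.13186813 255.71428571] [0.55887517 0.10484452 0.0317101 ]
[449 327  19  14  78] [457.34615385 333.20512821] [ 0.68389712 -0.30481104  0.10686911]
[433 423  13  36 106] [437.26415094 439.94339623] [ 0.54214403 -0.43466313  0.04700552]
```

View pics/top0.png

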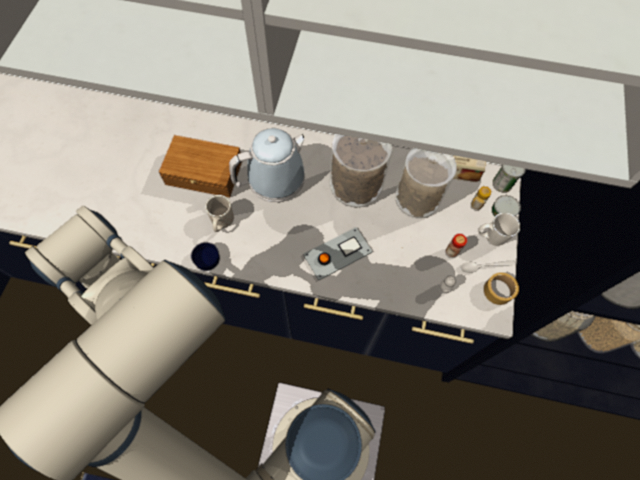

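View pics/side0.png

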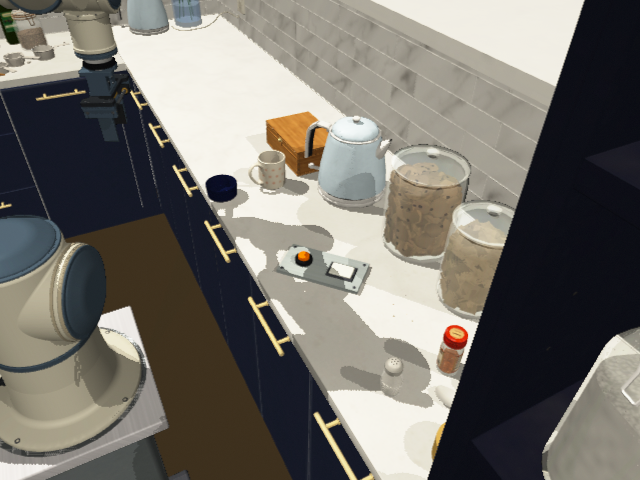

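The top view shows the button at (323,257) and the white cap at (349,245). In the side view they are at (303,256) and (342,269). The mug and ramekin are to the left, the spice jar and salt shaker to the right, and the canisters behind the unit.

```bash
cat >> h.py <<'E'
def ray(s,u,v,z):
    d=s["A"]@np.array([(u-s["cx"])/s["fx"],(v-s["cy"])/s["fy"],1]); e=np.array(s["eye"]); return e+d*(z-e[2])/d[2]
E
python3 - <<'E'
from h import *
for n,c0,b0 in(("top",(349,245),(323,257)),("side",(342,269),(303,256))):
    s=dict(np.load(f"s_{n}.npz")); f=s["frame"]; hsv=cv2.cvtColor(f,cv2.COLOR_RGB2HSV); P=s["P"]
    m=cv2.inRange(hsv,(4,150,90),(24,255,255)); k,l,st,c=cv2.connectedComponentsWithStats(m); i=l[b0[1],b0[0]]
    b=ray(s,*c[i],.030)
    m=((hsv[...,2]>185)).astype(np.uint8); k,l,st,c=cv2.connectedComponentsWithStats(m,connectivity=4); i=l[c0[1],c0[0]]
    mm=(l==i).astype(np.uint8); r=cv2.minAreaRect(np.argwhere(mm)[:,::-1].astype(np.float32))
    t=ray(s,*c[i],.0155); 
    Q=np.array([ray(s,u,v,.0155)[:2] for v,u in np.argwhere(mm)],np.float32); rr=cv2.minAreaRect(Q*1000)
    d=b-t
    print(n,hsv[c0[1],c0[0]],st[i],"button",b.round(4),"cap",t.round(4),"dist",np.hypot(*d[:2]).round(4),"yaw(+y dir)",(np.arctan2(d[1],d[0])-np.pi/2).round(3),rr)
    for nm,(lo,hi) in dict(top=dict(ram=((185,235),(230,275)),mug=((205,195),(236,230)),spice=((448,232),(470,258)),salt=((440,272),(460,295))),side={}).get(n).items():
        p=P[lo[1]:hi[1],lo[0]:hi[0]].reshape(-1,3); p=p[(p[:,2]>.02)&(p[:,2]<.13)]; print(nm,p.min(0).round(3),p.max(0).round(3))
    # tall things near the unit
    g=(np.hypot(P[...,0]-t[0],P[...,1]-t[1])<.25)&(P[...,2]>.04)
    p=P[g]; 
    print("near",len(p), p.min(0).round(3),p.max(0).round(3), "closest",np.hypot(*(p-t)[:,:2].T).min().round(3))
print(env.observe())
E
```

```text
top [ 28  18 227] [341 239  18  11 142] button [0.56   0.1102 0.03  ] cap [0.6306 0.0361 0.0155] dist 0.1023 yaw(+y dir) 0.761 ((627.5694580078125, 36.804786682128906), (36.32282257080078, 53.06296157836914), 40.77263641357422)
ram [0.439 0.444 0.02 ] [0.527 0.533 0.05 ]
mug [0.566 0.442 0.02 ] [0.718 0.524 0.097]
spice [ 0.657 -0.319  0.02 ] [ 0.707 -0.274  0.114]
salt [ 0.529 -0.308  0.021] [ 0.568 -0.268  0.093]
near 38941 [ 0.602 -0.214  0.04 ] [0.88  0.285 0.923] closest 0.001
side [ 27  10 249] [  112    13   366   467 45057] button [0.5599 0.106  0.03  ] cap [0.654  0.3029 0.0155] dist 0.2182 yaw(+y dir) -3.587 ((766.449462890625, 862.1702270507812), (706.4403686523438, 2654.823486328125), 0.9045721888542175)
near 6735 [0.455 0.06  0.04 ] [0.903 0.543 0.621] closest 0.079
{'time_s': 0.1, 'joint_pos': array([ 1.07150246e+00,  4.94136193e-01,  1.34604977e+00,  5.03066425e-06,
        1.30248344e+00, -9.54940930e-02]), 'joint_vel': array([-0.00122591, -0.00061191, -0.00187364, -0.00090479, -0.00024064,
        0.00079049]), 'joint_torque': array([ 4.58108771e-03, -8.80249929e+01, -3.82548094e+01,  7.13012461e-02,
        4.82642383e-02,  2.06293487e-05]), 'tcp_pos': array([0.24540692, 0.5744492 , 0.21339504]), 'tcp_rot': array([-6.29924454e-01, -3.07746413e+00,  1.61470224e-03]), 'force': array([0.75739505, 0.72862109, 0.50391803]), 'torque': array([-0.00956893, -0.01304097, -0.00880864]), 'finger_force': 0.0, 'width': 0.09145450945592458}
```

```bash
python3 - <<'E'
from h import *
for n in("top","side"):
    s=dict(np.load(f"s_{n}.npz")); f=s["frame"]; hsv=cv2.cvtColor(f,cv2.COLOR_RGB2HSV).astype(int); P=s["P"]
    x0,y0,x1,y1=dict(top=(340,236,362,256),side=(325,258,362,282))[n]
    m=np.zeros((480,640),np.uint8); sub=hsv[y0:y1,x0:x1]
    if n=="side": print(sub[12,:,2])
    m[y0:y1,x0:x1]=(sub[...,2]>(185 if n=="top" else 215))
    k,l,st,c=cv2.connectedComponentsWithStats(m,connectivity=4); i=1+np.argmax(st[1:,4])
    Q=np.array([ray(s,u,v,.0155)[:2] for v,u in np.argwhere(l==i)],np.float32)
    print(n,st[i],Q.mean(0),cv2.minAreaRect(Q*1000))
    # flange by depth
    g=(P[...,2]>.006)&(P[...,2]<.02)&(np.hypot(P[...,0]-.596,P[...,1]-.072)<.12)
    q=P[g][:,:2].astype(np.float32); print("flange",len(q),cv2.minAreaRect(q*1000))
    for a in(.70,.75):
        d=P-np.array([.63,.036,0]); ex=np.cos(a)*d[...,0]+np.sin(a)*d[...,1]; ey=-np.sin(a)*d[...,0]+np.cos(a)*d[...,1]
        w=(abs(ey)<.05)&(abs(ex)<.2)&(P[...,2]>.04)&(P[...,2]<.5); print(a,w.sum(),np.sort(abs(ex[w]))[:5], np.sort(ex[w])[:5])
E
```

```text
top [341 239  18  11 142] [0.63057613 0.03605899] ((627.5694580078125, 36.804786682128906), (36.32282257080078, 53.06296157836914), 40.77263641357422)
flange 1703 ((595.781494140625, 73.93730926513672), (226.54666137695312, 231.8799285888672), 62.02918243408203)
0.7 285 [0.15480178 0.15632229 0.1574339  0.15792614 0.15878683] [0.15480178 0.15632229 0.1574339  0.15792614 0.15878683]
0.75 10 [0.17446702 0.17935544 0.18446909 0.18570218 0.18668122] [0.17446702 0.17935544 0.18446909 0.18570218 0.18668122]
[128 121  72  44 101 158 173 172 172 172 172 236 245 248 249 249 249 249
 249 249 248 249 248 248 249 248 248 245 186  83  59  44 132 182 191 191
 191]
side [332 263  22  15 198] [0.6307075  0.03376465] ((626.935791015625, 35.119171142578125), (38.37263107299805, 53.3350830078125), 41.04119110107422)
flange 2352 ((598.6468505859375, 70.11544799804688), (176.5028533935547, 223.9311981201172), 21.427637100219727)
0.7 89 [0.15673087 0.15756971 0.1577928  0.15798402 0.1579966 ] [0.15673087 0.15756971 0.1577928  0.15798402 0.1579966 ]
0.75 0 [] []
```

jog_arm --pt "0.67 -1 0" --pt "0.67 -1 0" --pt "0.67 -1 0" --pt "0.67 -1 0" --pt "0.67 -1 0" --pt "0.67 -1 0" --spin '[-0.275, -0.275, -0.275, -0.275, -0.275, -0.275]' --grip -1 --force 10

```text
time_s: 0.6
tcp_pos: [0.3477, 0.422, 0.2139]
tcp_rot: [1.279, 2.869, -0.001]
force: [1.1, 1.1, 0.1]
width: 0.054
finger_force: 0.0
```

jog_arm --pt "0.67 -1 0" --pt "0.67 -1 0" --pt "0.67 -1 0" --pt "0.67 -1 0" --pt "0.67 -1 0" --pt "0.67 -1 0" --spin '[0, 0, 0, 0, 0, 0]'

```text
time_s: 1.1
tcp_pos: [0.4482, 0.2728, 0.2138]
tcp_rot: [1.278, 2.87, -0.0]
force: [0.2, 0.9, 0.2]
width: 0.0145
finger_force: 0.0
```

jog_arm --pt "0.74 -1 0" --pt "0.74 -1 0" --pt "0.74 -1 0" --pt "0.74 -1 0" --pt "0.74 -1 -0.5" --pt "0.74 -1 -0.8" --pt "0.74 -1 -0.8" --spin '[0, 0, 0, 0, 0, 0, 0]'

```text
time_s: 1.68
tcp_pos: [0.558, 0.1251, 0.0923]
tcp_rot: [1.275, 2.871, 0.001]
force: [1.2, -0.0, -0.9]
width: 0.0005
finger_force: 0.0
```

jog_arm --pt "0 -0.1 0" --pt "0 -0.1 -0.1" --pt "0 -0.1 -0.25" --pt "0 -0.1 -0.3" --pt "0 -0.1 -0.3" --spin '[0, 0, 0, 0, 0]'

```text
time_s: 2.1
tcp_pos: [0.5562, 0.1107, 0.0472]
tcp_rot: [-1.272, -2.869, 0.002]
force: [-0.5, -0.8, -0.8]
width: 0.0005
finger_force: 0.0
```

```bash
python3 - <<'E'
from h import *
o=env.observe(); print(o["tcp_pos"],o["force"])
s=snap("side"); f=cv2.cvtColor(s["frame"],cv2.COLOR_RGB2BGR)[180:320,220:400]; cv2.imwrite("pics/press.png",cv2.resize(f,None,fx=4,fy=4))
E
```

```text
[0.5562335  0.11065435 0.0471758 ] [-0.49077941 -0.81212374 -0.82710482]
```

View pics/press.png

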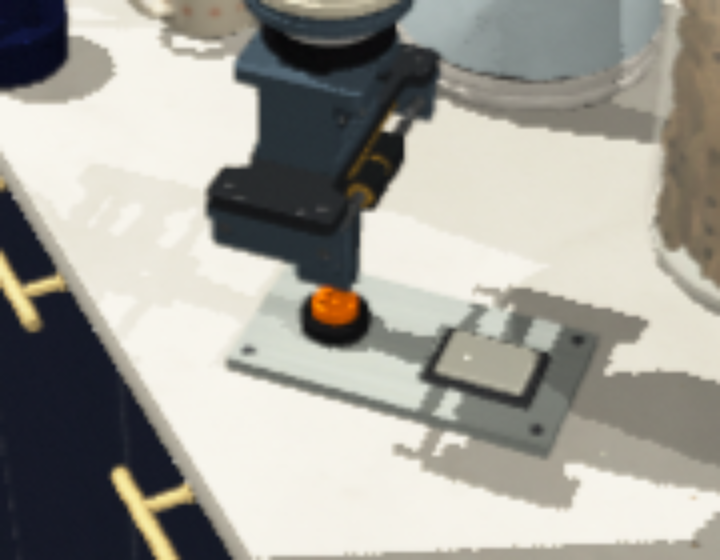

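The closed fingers are centred just above the button, at about (335,290) in the crop. I'll press in small steps.

jog_arm --pt "0.025 -0.015 -0.05" --pt "0.025 -0.015 -0.09" --pt "0.025 -0.015 -0.12" --pt "0.025 -0.015 -0.135" --pt "0.025 -0.015 -0.135" --spin '[0, 0, 0, 0, 0]'

```text
time_s: 2.57
tcp_pos: [0.5618, 0.1076, 0.0286]
tcp_rot: [1.275, 2.87, 0.001]
force: [3.3, 0.1, 3.1]
width: 0.0002
finger_force: 1.7
```

jog_arm --pt "0 0 -0.012" --pt "0 0 -0.015" --pt "0 0 -0.015" --spin '[0, 0, 0]'

```text
time_s: 2.82
tcp_pos: [0.5618, 0.1076, 0.0267]
tcp_rot: [1.275, 2.87, 0.001]
force: [2.9, 0.9, 5.2]
width: 0.0004
finger_force: 2.3
```

jog_arm --pt "0 0 0.2" --pt "0 0 0.5" --pt "0 0 0.62" --pt "0 0 0.62" --pt "0 0 0.62" --spin '[0, 0, 0, 0, 0]' --grip 1

```text
time_s: 3.23
tcp_pos: [0.5614, 0.1075, 0.1204]
tcp_rot: [1.274, 2.87, 0.001]
force: [0.5, -0.5, -0.7]
width: 0.0311
finger_force: 0.0
```

jog_arm --pt "0 0 0" --pt "0 0 0" --pt "0 0 0" --pt "0 0 0" --pt "0 0 0" --pt "0 0 0" --spin '[0, 0, 0, 0, 0, 0]'

```text
time_s: 3.73
tcp_pos: [0.5612, 0.1075, 0.119]
tcp_rot: [-1.275, -2.871, 0.0]
force: [0.9, -0.1, 0.2]
width: 0.0709
finger_force: 0.0
```

```bash
python3 - <<'E'
from h import *
print(env.observe()["tcp_pos"])
s=snap("side"); f=cv2.cvtColor(s["frame"],cv2.COLOR_RGB2BGR)[180:320,220:400]; cv2.imwrite("pics/sprung.png",cv2.resize(f,None,fx=4,fy=4))
for n in("side","top"):
    if n=="top": s=snap(n)
    P=cloud(s); g=(np.hypot(P[...,0]-.629,P[...,1]-.035)<.06)&(P[...,2]>.03)&(P[...,2]<.09)
    p=P[g]; h=np.percentile(p[:,2],[50,80,95]); t=p[p[:,2]>h[1]-.006]
    print(n,len(p),h,t.mean(0),cv2.minAreaRect((t[:,:2]*1000).astype(np.float32)))
E
```

```text
[0.56116892 0.10747214 0.11904376]
side 489 [0.05654688 0.05929045 0.06071447] [0.62458655 0.03172071 0.05838046] ((625.42529296875, 33.67283630371094), (43.83708953857422, 57.163631439208984), 39.27585983276367)Traceback (most recent call last):
  File "<stdin>", line 7, in <module>
    return _quantile_unchecked(
        a, q, axis, out, overwrite_input, method, keepdims, weights)
    return _ureduce(a,
                    func=_quantile_ureduce_func,
    ...<5 lines>...
                    overwrite_input=overwrite_input,
                    method=method)
    r = func(a, **kwargs)
    result = _quantile(arr,
                       quantiles=q,
    ...<2 lines>...
                       out=out,
                       weights=wgt)
    slices_having_nans = np.isnan(arr[-1, ...])
                                  ~~~^^^^^^^^^
IndexError: index -1 is out of bounds for axis 0 with size 0
```

View pics/sprung.png

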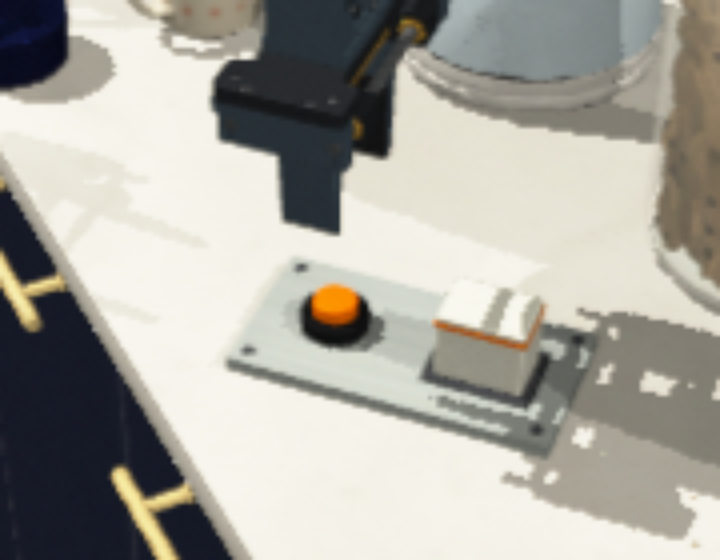

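The tower has sprung free: its cap is at about (490,310) in the crop, with the top at about 59 mm. I'll move over it with the gripper open, then go down.

jog_arm --pt "0.445 -0.485 0" --pt "0.445 -0.485 0" --pt "0.445 -0.485 0" --pt "0.445 -0.485 -0.1" --pt "0.445 -0.485 -0.2" --pt "0.445 -0.485 -0.2" --spin '[0, 0, 0, 0, 0, 0]' --grip 1

```text
time_s: 4.33
tcp_pos: [0.6267, 0.0344, 0.0869]
tcp_rot: [-1.275, -2.868, 0.002]
force: [-0.4, 0.5, -1.0]
width: 0.091
finger_force: 0.0
```

```bash
python3 - <<'E'
from h import *
o=env.observe(); print(o["tcp_pos"],o["width"])
s=snap("side"); f=cv2.cvtColor(s["frame"],cv2.COLOR_RGB2BGR)[180:320,250:430]; cv2.imwrite("pics/over.png",cv2.resize(f,None,fx=4,fy=4))
E
```

```text
[0.62666758 0.03436703 0.08687446] 0.09095549169560953
```

View pics/over.png

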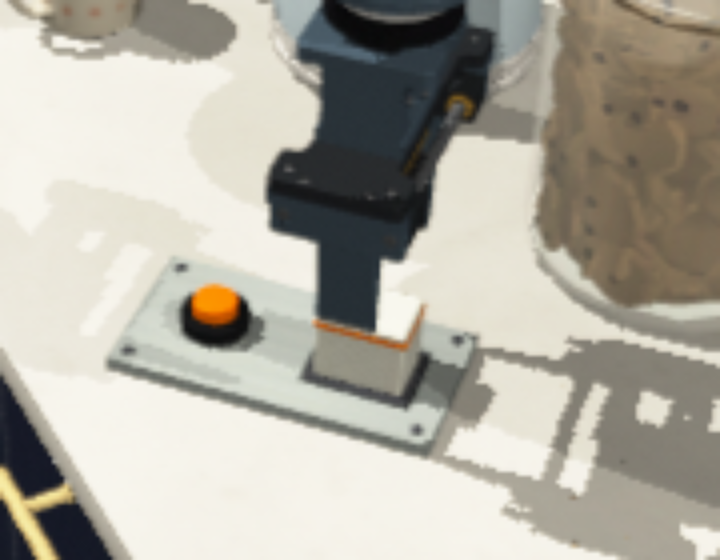

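The open fingers straddle the cap, with the near finger at about (350,290), clear of the side. Next I go down in stages and close.

jog_arm --pt "0.01 0 -0.15" --pt "0.01 0 -0.28" --pt "0.01 0 -0.38" --pt "0.01 0 -0.44" --pt "0.01 0 -0.44" --spin '[0, 0, 0, 0, 0]'

```text
time_s: 4.8
tcp_pos: [0.6288, 0.035, 0.0225]
tcp_rot: [-1.274, -2.87, 0.001]
force: [0.7, -0.0, 0.8]
width: 0.0912
finger_force: 0.0
```

jog_arm --pt "0 0 0" --pt "0 0 0" --pt "0 0 0" --pt "0 0 0" --pt "0 0 0" --pt "0 0 0" --pt "0 0 0" --pt "0 0 0" --pt "0 0 0" --pt "0 0 0" --spin '[0, 0, 0, 0, 0, 0, 0, 0, 0, 0]' --grip -1 --force 35

```text
time_s: 5.63
tcp_pos: [0.6287, 0.034, 0.0232]
tcp_rot: [-1.275, -2.87, 0.002]
force: [-3.4, -6.7, 1.4]
width: 0.0403
finger_force: 35.0
```

The grip is on the 40 mm width at 35 N. Next, pull to the first stop.

jog_arm --pt "0 -0.005 0.04" --pt "0 -0.005 0.09" --pt "0 -0.005 0.14" --pt "0 -0.005 0.19" --pt "0 -0.005 0.23" --pt "0 -0.005 0.25" --pt "0 -0.005 0.27" --pt "0 -0.005 0.27" --pt "0 -0.005 0.27" --spin '[0, 0, 0, 0, 0, 0, 0, 0, 0]'

```text
time_s: 6.38
tcp_pos: [0.6288, 0.0339, 0.0645]
tcp_rot: [-1.275, -2.87, 0.001]
force: [-5.4, -1.6, -3.0]
width: 0.0399
finger_force: 35.0
```

jog_arm --pt "0 0 0.04" --pt "0 0 0.08" --pt "0 0 0.12" --pt "0 0 0.16" --pt "0 0 0.2" --pt "0 0 0.23" --pt "0 0 0.25" --pt "0 0 0.27" --pt "0 0 0.27" --spin '[0, 0, 0, 0, 0, 0, 0, 0, 0]'

```text
time_s: 7.13
tcp_pos: [0.6288, 0.0339, 0.1053]
tcp_rot: [-1.275, -2.87, 0.001]
force: [-5.3, -2.0, -8.6]
width: 0.04
finger_force: 35.0
```

jog_arm --pt "0 0 0.03" --pt "0 0 0.05" --pt "0 0 0.07" --pt "0 0 0.075" --pt "0 0 0.075" --pt "0 0 0.075" --spin '[0, 0, 0, 0, 0, 0]'

```text
time_s: 7.63
tcp_pos: [0.6288, 0.034, 0.1161]
tcp_rot: [-1.274, -2.87, 0.001]
force: [-5.9, -1.7, -9.9]
width: 0.0401
finger_force: 35.0
```

jog_arm --pt "0 0 0.008" --pt "0 0 0.014" --pt "0 0 0.014" --pt "0 0 0.014" --spin '[0, 0, 0, 0]'

```text
time_s: 7.97
tcp_pos: [0.6288, 0.034, 0.1182]
tcp_rot: [-1.274, -2.87, 0.001]
force: [-7.1, -1.6, -9.0]
width: 0.0395
finger_force: 35.0
```

```bash
python3 - <<'E'
from h import *
o=env.observe(); print(o["tcp_pos"],o["force"])
s=snap("side"); f=cv2.cvtColor(s["frame"],cv2.COLOR_RGB2BGR)[160:300,250:430]; cv2.imwrite("pics/up.png",cv2.resize(f,None,fx=4,fy=4))
E
```

```text
[0.62876419 0.03395669 0.11817093] [-7.09280835 -1.62724328 -8.97620725]
```

View pics/up.png

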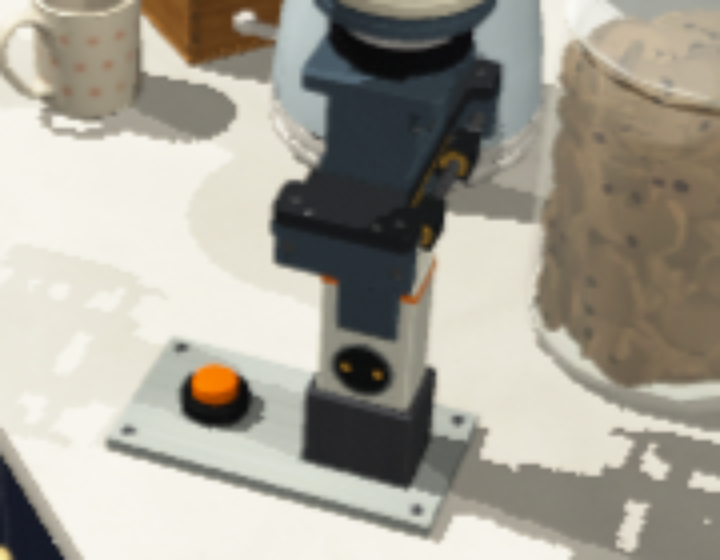

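The tower is out to its dark lower section (around (365,430) in the crop), and the force shows it is close to the second stop but not on it. I'll step up until the stop shows in the force.

jog_arm --pt "0 0 0.007" --pt "0 0 0.013" --pt "0 0 0.013" --pt "0 0 0.013" --spin '[0, 0, 0, 0]'

```text
time_s: 8.35
tcp_pos: [0.6288, 0.034, 0.1201]
tcp_rot: [-1.274, -2.87, 0.001]
force: [-5.2, -1.6, -9.1]
width: 0.0396
finger_force: 35.0
```

jog_arm --pt "0 0 0.007" --pt "0 0 0.013" --pt "0 0 0.013" --pt "0 0 0.013" --spin '[0, 0, 0, 0]'

```text
time_s: 8.68
tcp_pos: [0.6288, 0.034, 0.1213]
tcp_rot: [-1.274, -2.87, 0.001]
force: [-4.1, -1.6, -21.0]
width: 0.0399
finger_force: 35.0
```

The force jumped to 21 N, so it is on the second stop. I'll hold briefly and check that it doesn't slip.

jog_arm --pt "0 0 0" --pt "0 0 0" --pt "0 0 0" --pt "0 0 0" --pt "0 0 0" --pt "0 0 0" --pt "0 0 0" --pt "0 0 0" --spin '[0, 0, 0, 0, 0, 0, 0, 0]'

```text
time_s: 9.35
tcp_pos: [0.6288, 0.034, 0.1213]
tcp_rot: [-1.274, -2.87, 0.001]
force: [-5.6, -2.5, -22.4]
width: 0.0398
finger_force: 35.0
```

```bash
python3 - <<'E'
from h import *
o=env.observe(); print(o["tcp_pos"],o["force"],o["finger_force"])
s=snap("side"); P=cloud(s); f=cv2.cvtColor(s["frame"],cv2.COLOR_RGB2BGR)[160:300,250:430]; cv2.imwrite("pics/up2.png",cv2.resize(f,None,fx=4,fy=4))
E
```

```text
[0.62875437 0.03399446 0.12127124] [ -5.57085954  -2.50892479 -22.42514825] 34.955071806907654
```

View pics/up2.png

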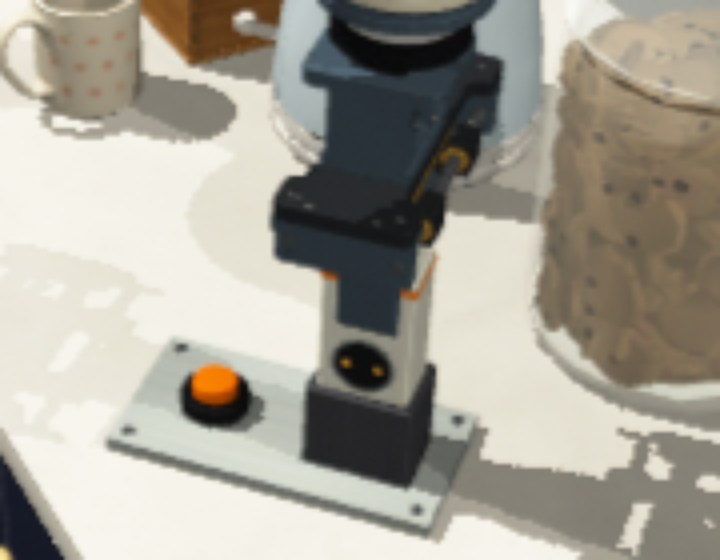

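The tower stands fully extended, with its dark section up at about (365,430), and the grip is steady with the stop loaded at 22 N. I'm handing it in.

```bash
python3 -c "
from cell import env
print(env.sign_off())"
```

```text
the job is handed in; nothing more can be done
None
```

The button was pressed, and the tower is pulled up to its second stop and still gripped at 35 N, held fully extended; I kept the arm clear of the mug, ramekin, spice jar and salt shaker, and the job was handed in at about 9.4 s (sign-off returned no verdict).

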